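# Slide the locked loupe along its rail to the red section

## Task

Bring the eye loupe on the small rail stand over the red resin section so that it can be inspected: push the yellow thumb release on the loupe's carriage right down, keep it down while you slide the carriage along the rail until the loupe is centred over the red section, then let go of it there. Leave the red section lying where it is.

Things in the scene. Friction and masses are not known exactly. Their poses are not given: they have to be found in the camera images.
- thumb_pad (a point): Middle of the top face of the yellow thumb release on the carriage, 124 mm above the bench when up, the highest thing on the stand but for two ridges, 6 mm high and thick, at its ends. Pad 34 mm across the rail, 44 mm along it between the ridges: closed fingertips between them press it and carry the carriage along. Axes: y along the rail, to the robot's left; x across it, away from the robot; z up
- button (a joint): Travel of the thumb release in m: 0 up (its pawl stands between pins 20 mm apart under the rail: carriage locked, with up to 12 mm of play), 0.010 fully down. It takes 5 to 8 N and springs up. Held 0.007 or more down it frees the carriage, which slides with under 2 N and does not coast. It starts in the left (+y) fifth of its 154 mm travel; every section lies to its right, along -y
- loupe_centre (a point): Point on the axis of the black eye loupe (35 mm diameter, 31 mm high), at its lower rim, 36 mm above the bench. The loupe is fixed to the carriage, 50 mm from the thumb pad's middle towards the robot (-x of the stand), and moves with it, passing 10 mm above the sections. Axes as for the thumb pad
- section_red: The red resin section, a disc 30 mm in diameter and 18 mm high; one of three (red, blue, black, in any order) lying loose 37 mm apart in a shallow track on the stand's base plate, under the loupe's path. Origin: centre of its underside, 8 mm above the bench
Things that resemble listed ones, but are neither listed nor needed, are in the scene too. Of the things that look like the section_red, the smaller one is meant.

How it is judged:
By the outcome, as a careful person would: the job done as asked, in the order asked, and still so for the second after the job is handed in, with the robot touching nothing.
It also fails if it takes over 34 s, if anything falls off the work surface, if the arm or the gripper's body presses on something with over 40 N, if the wrist force passes 120 N, or if a joint passes its speed limit or range.

## Robot

A 6-joint arm with a two-finger parallel gripper is mounted at the origin on a cart in front of the work surface, level with it; the furniture and walls round the work are solid. World frame = base frame: x ahead of the robot, y to its left, z up, the work surface at z = 0. Lengths are in m, angles in degrees, forces in N, time in s.
With the tool pointing down it reaches from about 0.25 to 0.725 m from the base axis. Payload 9.7 kg.
Tool frame: the origin (TCP) lies at the very end of the fingers, on their centre line; the grasp point (between the pads) lies 19 mm behind it (bot.grip_depth is the distance from the TCP to the grasp point, in m); z points along the fingers, y is the direction in which the jaws open and shut (so a half turn about z gives the same grasp; the last joint's range is limited). The gripper opens to 85 mm and grips with 20 to 120 N. Pads are 22 mm wide; open, the fingers measure 114 mm over their backs; the gripper's body (76 mm by 85 mm) begins 54 mm behind the grasp point. The pads swing forward as they close: fully open they stand 13 mm farther back than shut.
Start: joints at [-71.505, 4.979, 10.078, 95.1, 0, 90], TCP at [0.174, -0.522, 0.231] pointing down, gripper open.
Joint ranges: [-179.16, 179.16], [-48.56, 103.87], [-65.8, 70.77], [-126.05, 130.52], [-82.76, 87.17], [-180, 180]. Speed limits (degrees/s): [127.2, 127.2, 147.25, 180, 180, 180].

## Interface

Orientations are given as [roll, pitch, yaw] about the fixed x, y, z axes, in that order (R = Rz(yaw) Ry(pitch) Rx(roll)).
In Python, from workcell import telemetry, optics, order, bot gives the robot as it stands. The module is installed in compiled form; this text tells all that it offers.
- The arm moves only by the shell command python3 -m inch 'ROWS' [FORCE]. ROWS is JSON, a list of rows, each a list of 7 numbers: the shift along the tool's x, y, z in m, then the turn, a rotation vector about the tool's x, y, z in rad, then the closure, from 0 (fully open) to 1 (shut). In form: [[tx, ty, tz, rx, ry, rz, grip], ...]. A call has 1 to 12 rows; each row is the pose to reach, as a shift and turn from the pose commanded when the call began, along the tool's axes at that moment; what a row does not reach only later rows make up. A row lasts 1/12 s, in which the tool goes at most 41.7 mm and 7.16 degrees, less where a joint would pass 70% of its speed; a pose out of reach is approached as far as the arm can. A call with a gripper value outside its range is refused whole. The fingers move at their own pace and stop on an object; FORCE is the grip in N (left out, the last holds). Time passes only in rows, so rows that repeat a pose let the fingers close. It gives the time, the measured TCP pose, the force and the opening at its end, in the units of the state.
- telemetry.get_obs(): the state, without advancing time (a new reading comes with each control period).
- optics.camera(name): name is "scene" or "top" or "wrist"; returns (picture, depth): 420x560x3 uint8, red, green, blue; 420x560 float32, m along the optical axis (not along the pixel's ray), 0 where there is no reading.
- optics.camera_info(name): a dict with "camera_matrix" (3x3 intrinsics, pixels), "k1" (the pictures are not rectified: a ray, as slopes to the right and down, at radius r is drawn at 1 + k1 r^2 times it, then the intrinsics apply), "xyz" and "attitude" of the camera in the world; the wrist camera has in their place "mount" (4x4, takes a point from camera to tool coordinates, whose origin is the TCP and whose axes are the flange's). Camera axes: x right, y down, z forward; pixel columns grow to the right and rows downward; lengths in m; the calibration is good to about 2 mm. A picture is of the moment at which its call begins: read the wrist's pose just before it. camera_info takes no time and is no camera call.
- order.job_done(): hands the job in, once; it reports no verdict.
The state is a dict: "time": time; "q": joint angles; "qd": joint speeds; "joint_efforts": joint torques, N m; "ee_pos": TCP position; "tcp_rot": TCP orientation; "wrist_force": force on the tool from outside, world axes, zero at the start; "torque": the same for the moment, N m; "opening": finger opening in m.
Only numpy, scipy, OpenCV 4.12 (cv2) and the standard library are available. Lean on these libraries where they do the work, as an engineer would, in place of code of your own. Each camera call takes 0.05 s, during which the arm holds its last target. There are 200 camera calls.

## Working session

There is one attempt and no reset: what is moved stays moved. The work goes in short steps, Python scripts to look and compute and a shell command to move; the robot and the scene stay as the last step left them, time stands still between calls to the robot, and variables do not carry over. Pictures are saved under pics/ and viewed, about 8 in all and at most 12, crops included, and the job is handed in when it is done.

```bash
mkdir -p pics; cat > h.py <<'E'
import numpy as np, cv2
from scipy.spatial.transform import Rotation as R
from workcell import telemetry, optics, order, bot
def snap(n):
    s=telemetry.get_obs(); p,d=optics.camera(n); i=optics.camera_info(n)
    np.savez(f'{n}.npz',p=p,d=d,pos=s['ee_pos'],rot=s['tcp_rot']); return p,d,i
def cloud(n,d,i,pos=None,rot=None):
    K=np.array(i['camera_matrix'],float);h,w=d.shape
    u,v=np.meshgrid(np.arange(w),np.arange(h))
    uv=np.stack([u,v],-1).reshape(-1,1,2).astype(np.float64)
    r=cv2.undistortPoints(uv,K,np.array([i['k1'],0,0,0.])).reshape(h,w,2)
    P=np.dstack([r[...,0]*d,r[...,1]*d,d])
    if n=='wrist':
        M=np.array(i['mount']);P=P@M[:3,:3].T+M[:3,3]
        return P@R.from_euler('xyz',rot,degrees=True).as_matrix().T+pos
    a=np.array(i['attitude'])
    A=a if a.shape==(3,3) else R.from_euler('xyz',a,degrees=True).as_matrix()
    return P@A.T+np.array(i['xyz'])
E
python3 - <<'E'
from h import *
for n in ('scene','top'):
    p,d,i=snap(n); print(n,i); cv2.imwrite(f'pics/{n}1.png',p[...,::-1])
print(telemetry.get_obs())
print(optics.camera_info('wrist'))
E
```

```text
scene {'camera_matrix': array([[475.13772698,   0.        , 283.61845334],
       [  0.        , 475.13772698, 203.89133741],
       [  0.        ,   0.        ,   1.        ]]), 'k1': -0.12695090756004643, 'xyz': array([ 0.30764894, -0.61835148,  0.75228347]), 'attitude': array([-141.24252267,    0.85719734,  -27.47112649])}
top {'camera_matrix': array([[395.48050853,   0.        , 277.42220989],
       [  0.        , 395.48050853, 210.76005468],
       [  0.        ,   0.        ,   1.        ]]), 'k1': 0.0325781605146149, 'xyz': array([ 0.44773657, -0.12592545,  0.96031738]), 'attitude': array([-173.11987077,   -2.17374072,  -88.6741126 ])}
{'time': 0.1, 'q': array([-7.15038396e+01,  5.00881672e+00,  1.00388249e+01,  9.50992928e+01,
       -3.14747441e-04,  9.00037026e+01]), 'qd': array([-0.02418566, -0.11901285,  0.08423843,  0.0418911 , -0.01491129,
       -0.05026805]), 'joint_efforts': array([-1.19359120e-04, -5.21561193e+01,  4.65651619e+01,  1.59945973e-02,
       -3.50505570e-05, -1.35285777e-06]), 'ee_pos': array([ 0.1744165 , -0.52139702,  0.23064412]), 'tcp_rot': array([-1.79930715e+02,  3.19224533e-04,  1.84924582e+01]), 'wrist_force': array([-0.14766232, -0.01601834,  0.57736138]), 'torque': array([0.0082107 , 0.03696503, 0.05988613]), 'opening': 0.08542109758114572}
{'camera_matrix': array([[329.84103247,   0.        , 281.6626348 ],
       [  0.        , 329.84103247, 209.1430506 ],
       [  0.        ,   0.        ,   1.        ]]), 'k1': -0.04232154691382908, 'mount': array([[-4.71534245e-04, -9.45617951e-01, -3.25279062e-01,
         8.35762895e-02],
       [ 9.99999545e-01, -1.76029187e-04, -9.37895203e-04,
        -9.19643173e-04],
       [ 8.29631932e-04, -3.25279356e-01,  9.45617604e-01,
        -1.40569148e-01],
       [ 0.00000000e+00,  0.00000000e+00,  0.00000000e+00,
         1.00000000e+00]])}
```

View pics/scene1.png

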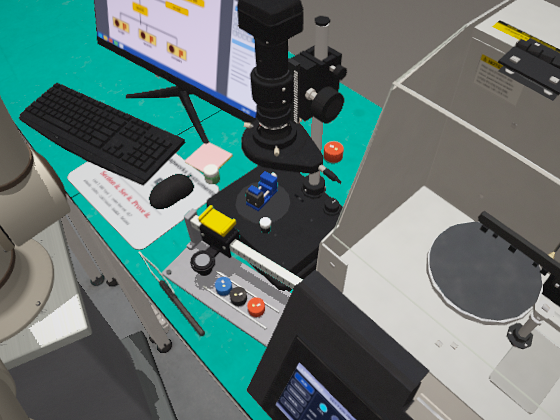

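View pics/top1.png

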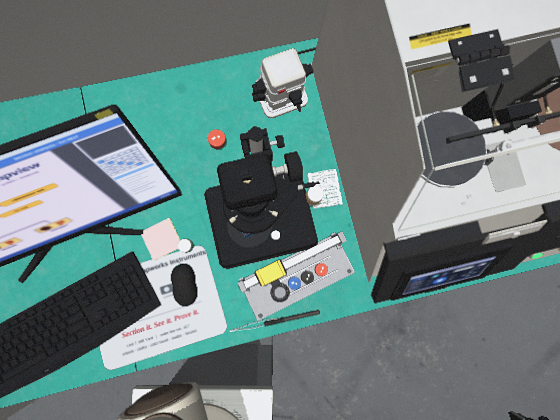

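The scene image shows the yellow pad at (217,222), the loupe ring at (203,262), and blue, black and red sections at (223,285), (238,296) and (256,307). There are two red candidates in scene: (256,307) on the stand's track, and (333,151) beyond the microscope. I take the one on the stand because it lies in the track; next I'll check its size and an enlarged crop.

```bash
cat > m.py <<'E'
from h import *
def run(n):
    z=np.load(f'{n}.npz');p,d=z['p'],z['d'];i=optics.camera_info(n)
    C=cloud(n,d,i,z['pos'],z['rot']);H=cv2.cvtColor(p,cv2.COLOR_RGB2HSV)
    ok=d>0
    def rep(name,m):
        k,l,st,ce=cv2.connectedComponentsWithStats(m.astype(np.uint8))
        for j in range(1,k):
            if st[j,4]<40: continue
            q=C[l==j]; zt=np.percentile(q[:,2],90); t=q[abs(q[:,2]-zt)<.004]
            c,sz,a=cv2.minAreaRect((t[:,:2]*1000).astype(np.float32))
            print(n,name,'px',ce[j].round(),'ztop %.4f'%zt,'mean',t.mean(0).round(4),'rect mm',np.round(c,1),np.round(sz,1),round(a,1))
    hue,s,v=cv2.split(H)
    rep('red',ok&((hue<9)|(hue>174))&(s>150)&(v>90)&(abs(C[...,0]-.45)<.35)&(C[...,2]<.2))
    rep('yel',ok&(hue>22)&(hue<34)&(s>150)&(v>90)&(C[...,2]<.2)&(C[...,2]>.05))
    rep('blu',ok&(hue>98)&(hue<118)&(s>120)&(C[...,2]<.06))
    return p,d,C
if __name__=='__main__':
    for n in ('scene','top'):
        p,d,C=run(n)
        if n=='top':
            # rail top edges: light pixels at height .08-.12 ; loupe top ring
            b=(abs(C[...,1]+.15)<.25)&(C[...,0]<.5)&(C[...,0]>.2)
            g=p.min(-1)
            r=C[b&(g>150)&(C[...,2]>.06)&(C[...,2]<.125)]
            c,sz,a=cv2.minAreaRect((r[:,:2]*1000).astype(np.float32));print('rail',len(r),c,sz,a,np.median(r[:,2]))
            hi=C[(d>0)&(C[...,2]>.16)&(abs(C[...,1]+.12)<.2)&(C[...,0]<.6)&(C[...,0]>.15)]
            print('tall x min',hi[:,0].min(0),hi[hi[:,0].argsort()[:400:40]].round(3))
    z=np.load('scene.npz')['p'];t=np.load('top.npz')['p']
    A=cv2.resize(z[190:340,160:350],(760,600),interpolation=2)
    cv2.imwrite('pics/crop1.png',A[...,::-1])
    cv2.imwrite('pics/crop2.png',cv2.resize(t[215:325,210:360],(750,550),interpolation=2)[...,::-1])
E
python3 m.py
```

```text
scene red px [333. 152.] ztop 0.0259 mean [ 0.7332 -0.0101  0.0247] rect mm [733.2  -8.7] [43.1 39.3] 59.1
scene red px [256. 307.] ztop 0.0271 mean [ 0.4242 -0.2684  0.0256] rect mm [ 425.  -268.2] [29.1 27.2] 65.2
scene yel px [217. 221.] ztop 0.1297 mean [ 0.4188 -0.1489  0.1286] rect mm [ 417.6 -145.8] [33.8 56. ] 27.1
scene blu px [223. 286.] ztop 0.0271 mean [ 0.3912 -0.2051  0.0258] rect mm [ 391.1 -204.9] [30.  27.8] 53.3
top red px [216. 138.] ztop 0.0264 mean [ 0.7357 -0.0067  0.0247] rect mm [735.3  -6. ] [40.  38.6] 2.9
top red px [321. 269.] ztop 0.0264 mean [ 0.4256 -0.2641  0.0248] rect mm [ 426.3 -264.3] [26.3 26.6] 37.5
top blu px [294. 283.] ztop 0.0264 mean [ 0.3931 -0.2014  0.0248] rect mm [ 392.9 -201.5] [26.2 26.3] 41.7
rail 762 (450.9928894042969, -220.76239013671875) (133.9130859375, 313.1105041503906) 17.22956085205078 0.08439741370749393
tall x min 0.1504103472804818 [[ 0.15  -0.027  0.164]
 [ 0.16  -0.023  0.165]
 [ 0.164 -0.001  0.21 ]
 [ 0.167 -0.015  0.19 ]
 [ 0.17   0.007  0.216]
 [ 0.172  0.01   0.218]
 [ 0.174  0.001  0.21 ]
 [ 0.175  0.008  0.235]
 [ 0.176  0.077  0.212]
 [ 0.177  0.001  0.21 ]]
```

View pics/crop1.png

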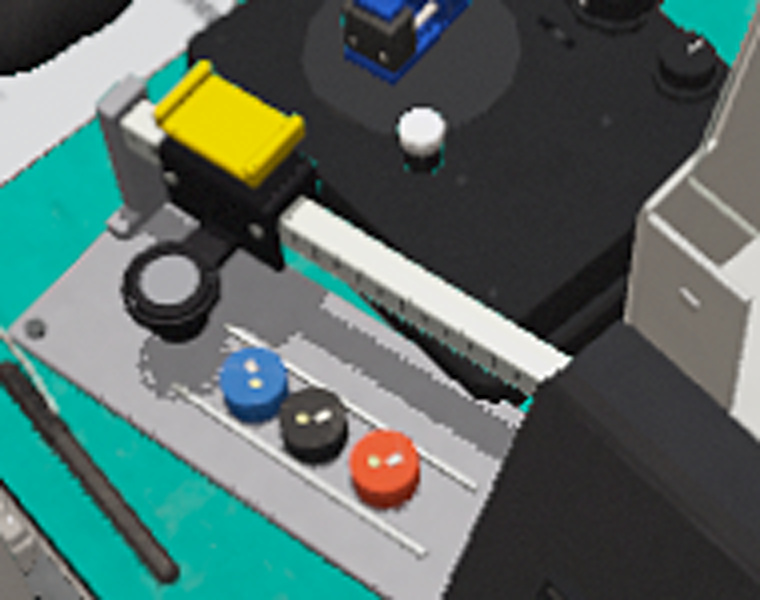

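View pics/crop2.png

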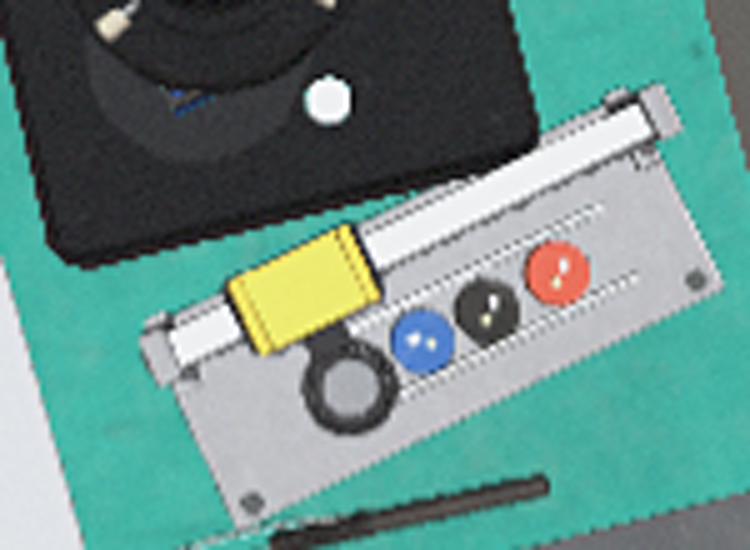

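```bash
python3 - <<'E'
from h import *
Y=np.array([-.461,.887]);X=np.array([.887,.461]);pad=np.array([.418,-.146])
P=[]
for n in ('scene','top'):
    z=np.load(f'{n}.npz');C=cloud(n,z['d'],optics.camera_info(n));P.append(C[z['d']>0])
P=np.vstack(P)
q=(P[:,:2]-pad);s=-q@Y;x=q@X   # s along slide, x across
for lo,hi in((.09,.14),(.14,.19),(.19,.25),(.25,.35),(.35,.6)):
    print('z',lo,hi)
    for a in range(-80,260,40):
        m=(P[:,2]>lo)&(P[:,2]<hi)&(s*1000>a)&(s*1000<a+40)&(abs(x)<.2)
        if m.sum()>5: print('  s',a,'x neg side',np.round(x[m&(x<0)].max(initial=-9),3),'x pos min',np.round(x[m&(x>0)].min(initial=9),3),m.sum())
# box
m=(P[:,2]>.1)&(P[:,1]<-.25)&(P[:,0]>.2)&(P[:,0]<.7)
print('box by x bins: max y, zmax')
for a in np.arange(.2,.7,.05):
    k=m&(P[:,0]>a)&(P[:,0]<a+.05)
    if k.sum()>5: print(round(a,2),P[k,1].max().round(3),P[k,2].max().round(3))
# pad in top
z=np.load('top.npz');p=z['p'];C=cloud('top',z['d'],optics.camera_info('top'))
r=p.astype(int);m=(r[...,0]-r[...,2]>60)&(C[...,2]>.105)&(C[...,2]<.15)&(abs(C[...,0]-.42)<.06)&(abs(C[...,1]+.15)<.06)
c=cv2.minAreaRect((C[m][:,:2]*1000).astype(np.float32));print('top pad',m.sum(),C[m].mean(0),c)
E
```

```text
z 0.09 0.14
  s -80 x neg side -0.0 x pos min 0.0 145
  s -40 x neg side -0.0 x pos min 0.0 910
  s 0 x neg side -0.0 x pos min 0.0 949
  s 40 x neg side -9.0 x pos min 0.187 81
  s 160 x neg side -0.0 x pos min 0.001 285
  s 200 x neg side -0.0 x pos min 0.0 1465
  s 240 x neg side -0.136 x pos min 0.075 1322
z 0.14 0.19
  s 40 x neg side -9.0 x pos min 0.188 40
  s 160 x neg side -0.094 x pos min 9.0 62
  s 200 x neg side -0.001 x pos min 0.0 1735
  s 240 x neg side -0.1 x pos min 0.077 1913
z 0.19 0.25
  s -40 x neg side -9.0 x pos min 0.086 744
  s 0 x neg side -9.0 x pos min 0.079 1144
  s 40 x neg side -9.0 x pos min 0.083 1943
  s 80 x neg side -9.0 x pos min 0.1 1053
  s 120 x neg side -9.0 x pos min 0.116 245
  s 200 x neg side -0.0 x pos min 0.0 3292
  s 240 x neg side -0.0 x pos min 0.0 7159
z 0.25 0.35
  s -40 x neg side -9.0 x pos min 0.114 57
  s 0 x neg side -9.0 x pos min 0.102 1197
  s 40 x neg side -9.0 x pos min 0.107 2128
  s 80 x neg side -9.0 x pos min 0.123 1613
  s 120 x neg side -9.0 x pos min 0.135 269
  s 200 x neg side -0.0 x pos min 0.0 3454
  s 240 x neg side -0.026 x pos min 0.056 4659
z 0.35 0.6
  s -40 x neg side -9.0 x pos min 0.109 664
  s 0 x neg side -9.0 x pos min 0.1 3159
  s 40 x neg side -9.0 x pos min 0.099 4001
  s 80 x neg side -9.0 x pos min 0.172 280
  s 200 x neg side -0.0 x pos min 0.0 3003
  s 240 x neg side -9.0 x pos min 0.03 10004
box by x bins: max y, zmax
0.2 -0.468 0.556
0.35 -0.374 0.131
0.4 -0.36 0.232
0.45 -0.348 0.297
0.5 -0.335 0.437
0.55 -0.321 0.483
0.6 -0.308 0.49
0.65 -0.294 0.505
top pad 430 [ 0.41927424 -0.14367272  0.12373485] ((419.14093017578125, -143.69512939453125), (33.41572570800781, 55.058837890625), 26.60131072998047)
```

Sizes in scene: the disc on the stand at (256,307) is about 28 mm across, and the one at (333,151) is about 41 mm. The smaller one on the stand is meant, and the crops confirm it is red, the rightmost in the track. I'll approach with the camera side turned towards the robot, because the microscope is only 80 to 100 mm beyond the rail.

```bash
python3 -m inch '[[0.015,-0.012,0,0,0,-0.12,1],[0.03,-0.024,0,0,0,-0.24,1],[0.045,-0.036,0,0,0,-0.36,1],[0.06,-0.048,0,0,0,-0.48,1],[0.075,-0.06,0,0,0,-0.6,1],[0.09,-0.072,0,0,0,-0.72,1],[0.105,-0.084,0,0,0,-0.84,1],[0.12,-0.096,0,0,0,-0.96,1],[0.135,-0.108,0,0,0,-1.08,1],[0.15,-0.12,0,0,0,-1.2,1],[0.165,-0.132,0,0,0,-1.32,1],[0.18,-0.142,0,0,0,-1.44,1]]' 30
python3 - <<'E'
from h import *
s=telemetry.get_obs();print(s['q'],s['ee_pos'],s['tcp_rot'])
M=R.from_euler('xyz',s['tcp_rot'],degrees=True).as_matrix()
print(M.T@(np.array([.385,-.165,.22])-s['ee_pos']),207-s['tcp_rot'][2])
E
```

```text
time: 1.1
ee_pos: [0.3004, -0.3288, 0.2311]
tcp_rot: [-180.0, -0.0, 101.3]
wrist_force: [0.1, -1.3, 1.0]
opening: -0.0002
[-4.75858413e+01 -9.23494391e+00 -3.72694796e+00  9.55359603e+01
  2.41718011e-03  3.10750668e+01] [ 0.30036442 -0.32875999  0.23108512] [-1.79987636e+02 -2.51988788e-02  1.01339089e+02]
[0.143918   0.11518364 0.01112356] 105.66091145315524
```

```bash
python3 -m inch '[[0.012,0.01,0,0,0,-0.12,1],[0.024,0.02,0,0,0,-0.24,1],[0.036,0.029,0,0,0,-0.36,1],[0.048,0.038,0,0,0,-0.48,1],[0.06,0.048,0,0,0,-0.6,1],[0.072,0.058,0,0,0,-0.72,1],[0.084,0.067,0,0,0,-0.84,1],[0.096,0.077,0,0,0,-0.96,1],[0.108,0.086,0,0,0,-1.08,1],[0.12,0.096,0,0,0,-1.2,1],[0.132,0.106,0,0,0,-1.32,1],[0.144,0.115,0,0,0,-1.44,1]]'
python3 -m inch '[[0,0,0,0,0,-0.12,1],[0,0,0,0,0,-0.24,1],[0,0,0,0,0,-0.36,1],[0,0,0,0,0,-0.41,1],[0,0,0,0,0,-0.41,1]]'
cat > w.py <<'E'
import sys; from h import *; import m
p,d,i=snap('wrist'); cv2.imwrite(f'pics/{sys.argv[1]}.png',p[...,::-1])
p,d,C=m.run('wrist'); s=telemetry.get_obs(); print(s['ee_pos'].round(4),s['tcp_rot'].round(2),s['q'].round(1),s['time'])
E
python3 w.py w1
```

```text
time: 2.1
ee_pos: [0.3858, -0.1657, 0.231]
tcp_rot: [180.0, -0.0, -176.1]
wrist_force: [-0.1, 0.6, 0.6]
opening: 0.0001
time: 2.52
ee_pos: [0.3854, -0.1664, 0.231]
tcp_rot: [180.0, -0.0, -152.9]
wrist_force: [0.1, -0.4, 0.6]
opening: -0.0003
wrist red px [184. 167.] ztop 0.0248 mean [ 0.423  -0.2648  0.0238] rect mm [ 424.1 -265.1] [27.1 26.8] 19.0
wrist yel px [282. 246.] ztop 0.1280 mean [ 0.4186 -0.1498  0.1272] rect mm [ 418.1 -145.1] [31.9 54.7] 27.0
wrist blu px [248. 167.] ztop 0.0249 mean [ 0.3908 -0.2027  0.024 ] rect mm [ 391.5 -202.6] [26.3 26.6] 74.1
[ 0.3854 -0.1665  0.2311] [ 1.7998e+02 -2.0000e-02 -1.5307e+02] [-23.4 -12.7  -6.6  96.1   0.  -50.3] 2.5667
```

View pics/w1.png

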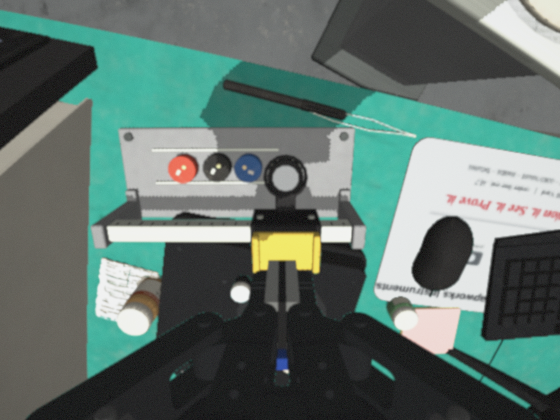

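The wrist image shows red (184,167), black (217,167), blue (248,167), the loupe ring (285,176) and the pad (286,246), with the fingertips near the pad. Next I'll work out the loupe's distance to the red section along the rail.

```bash
cat > l.py <<'E'
from h import *
def meas(a=27.2):
    z=np.load('wrist.npz');p=z['p'];C=cloud('wrist',z['d'],optics.camera_info('wrist'),z['pos'],z['rot'])
    H=cv2.cvtColor(p,cv2.COLOR_RGB2HSV);out={}
    Y=np.array([-np.sin(np.radians(a)),np.cos(np.radians(a))]);X=np.array([Y[1],-Y[0]])
    def circ(m,name):
        k,l,st,ce=cv2.connectedComponentsWithStats(m.astype(np.uint8));j=1+st[1:,4].argmax();q=C[l==j]
        xy=q[:,:2];s=xy@Y;t=xy@X
        lo,hi=np.percentile(s,[1,99]);tl,th=np.percentile(t,[1,99])
        print(name,'n',len(q),'along mid %.4f span %.4f | across mid %.4f span %.4f'%((lo+hi)/2,hi-lo,(tl+th)/2,th-tl),'z',np.median(q[:,2]).round(4),'px',ce[j].round(1));return (lo+hi)/2
    ok=(z['d']>0)&(abs(C[...,0]-.42)<.15)&(abs(C[...,1]+.2)<.15)
    zz=C[...,2];h,s,v=cv2.split(H)
    L=circ(ok&(zz>.059)&(zz<.075)&(v<110)&((C[...,:2]@X)<pad_across(X)-.028),'loupe')
    r=circ(ok&((h<9)|(h>174))&(s>150)&(zz>.022)&(zz<.03),'red')
    y=circ(ok&(h>22)&(h<34)&(s>130)&(zz>.1)&(zz<.15),'pad')
    print('to go along -y: loupe->red %.4f  pad->red %.4f'%(L-r,y-r))
def pad_across(X): return np.array([.4185,-.145])@X
if __name__=='__main__': meas()
E
python3 l.py
```

```text
loupe n 964 along mid -0.3200 span 0.0396 | across mid 0.2568 span 0.0414 z 0.0645 px [284.7 177.2]
red n 402 along mid -0.4300 span 0.0260 | across mid 0.2557 span 0.0260 z 0.0239 px [182.6 167.9]
pad n 2305 along mid -0.3198 span 0.0544 | across mid 0.3060 span 0.0326 z 0.1223 px [286.3 249.1]
to go along -y: loupe->red 0.1100  pad->red 0.1102
```

```bash
python3 -m inch '[[-0.02,0.002,0,0,0,-0.005,1],[-0.039,0.004,0,0,0,-0.005,1],[-0.039,0.004,0.03,0,0,-0.005,1],[-0.039,0.004,0.06,0,0,-0.005,1],[-0.039,0.004,0.09,0,0,-0.005,1],[-0.039,0.004,0.097,0,0,-0.005,1],[-0.039,0.004,0.097,0,0,-0.005,1]]'
```

```text
time: 3.15
ee_pos: [0.4172, -0.1449, 0.1325]
tcp_rot: [179.8, -0.2, -152.8]
wrist_force: [-0.5, 0.7, 0.2]
opening: 0.0001
```

```bash
python3 -m inch '[[0,0,0.006,0,0,0,1],[0,0,0.010,0,0,0,1],[0,0,0.013,0,0,0,1],[0,0,0.015,0,0,0,1],[0,0,0.015,0,0,0,1]]'; python3 -m inch '[[0,0,0.002,0,0,0,1],[0,0,0.003,0,0,0,1],[0,0,0.003,0,0,0,1]]'
```

```text
time: 3.57
ee_pos: [0.4191, -0.1455, 0.1204]
tcp_rot: [-179.9, 0.1, -152.7]
wrist_force: [-0.5, 0.3, 6.7]
opening: -0.0002
time: 3.82
ee_pos: [0.4193, -0.1456, 0.1177]
tcp_rot: [-179.9, 0.1, -152.7]
wrist_force: [-1.9, -0.4, 7.6]
opening: 0.0001
```

```bash
python3 -m inch '[[0,0,0.002,0,0,0,1],[0,0,0.003,0,0,0,1],[0,0,0.003,0,0,0,1]]'; python3 -m inch '[[0,0,0.001,0,0,0,1],[0,0,0.002,0,0,0,1],[0,0,0.002,0,0,0,1]]'
```

```text
time: 4.07
ee_pos: [0.4193, -0.1457, 0.1148]
tcp_rot: [-179.9, 0.1, -152.7]
wrist_force: [-0.6, -0.7, 7.6]
opening: -0.0002
time: 4.32
ee_pos: [0.4196, -0.146, 0.1139]
tcp_rot: [-179.8, 0.1, -152.7]
wrist_force: [-1.7, -1.6, 15.0]
opening: 0.0
```

```bash
python3 -m inch '[[0,-0.003,0,0,0,0,1],[0,-0.008,0,0,0,0,1],[0,-0.014,0,0,0,0,1],[0,-0.02,0,0,0,0,1],[0,-0.026,0,0,0,0,1],[0,-0.032,0,0,0,0,1],[0,-0.036,0,0,0,0,1],[0,-0.039,0,0,0,0,1],[0,-0.04,0,0,0,0,1],[0,-0.04,0,0,0,0,1]]'; python3 w.py w2; python3 l.py
```

```text
time: 5.15
ee_pos: [0.438, -0.1819, 0.1139]
tcp_rot: [-179.8, 0.1, -152.8]
wrist_force: [-2.8, -0.7, 13.4]
opening: -0.0002
wrist red px [185. 147.] ztop 0.0247 mean [ 0.4243 -0.2651  0.0238] rect mm [ 424.9 -265.5] [27.2 28.5] 35.8
wrist yel px [283. 268.] ztop 0.1179 mean [ 0.4353 -0.181   0.1174] rect mm [ 437.2 -180.8] [33.9 55.6] 27.3
[ 0.4379 -0.1818  0.1139] [-1.7978e+02  1.3000e-01 -1.5276e+02] [-22.5  -6.4 -14.1  82.   -0.  -49.8] 5.2
loupe n 2615 along mid -0.3607 span 0.0401 | across mid 0.2569 span 0.0413 z 0.0644 px [282.2 157.3]
red n 1133 along mid -0.4303 span 0.0270 | across mid 0.2564 span 0.0261 z 0.0239 px [183.5 147.1]
pad n 4868 along mid -0.3606 span 0.0545 | across mid 0.3056 span 0.0321 z 0.1123 px [282.9 267.8]
to go along -y: loupe->red 0.0696  pad->red 0.0697
```

```bash
python3 -m inch '[[0,-0.003,0,0,0,0,1],[0,-0.008,0,0,0,0,1],[0,-0.014,0,0,0,0,1],[0,-0.02,0,0,0,0,1],[0,-0.026,0,0,0,0,1],[0,-0.032,0,0,0,0,1],[0,-0.038,0,0,0,0,1],[0,-0.042,0,0,0,0,1],[0,-0.044,0,0,0,0,1],[0,-0.045,0,0,0,0,1],[0,-0.045,0,0,0,0,1]]'; python3 w.py w3; python3 l.py
```

```text
time: 6.12
ee_pos: [0.4586, -0.222, 0.114]
tcp_rot: [-179.8, 0.1, -152.8]
wrist_force: [-2.4, -1.3, 12.8]
opening: -0.0001
wrist red px [239. 144.] ztop 0.0249 mean [ 0.4254 -0.2714  0.0239] rect mm [ 426.3 -270.9] [28.2 17.4] 12.1
wrist yel px [283. 268.] ztop 0.1179 mean [ 0.456  -0.2215  0.1174] rect mm [ 457.9 -220.7] [34.2 55.5] 27.3
wrist blu px [347. 146.] ztop 0.0249 mean [ 0.3923 -0.204   0.024 ] rect mm [ 392.4 -203.3] [27.9 27.8] 72.5
[ 0.4585 -0.2219  0.114 ] [-1.7977e+02  1.2000e-01 -1.5276e+02] [-25.8  -1.5  -9.6  81.7  -0.  -53. ] 6.1667
loupe n 2611 along mid -0.4057 span 0.0400 | across mid 0.2568 span 0.0413 z 0.0644 px [282.5 157.4]
red n 618 along mid -0.4348 span 0.0191 | across mid 0.2564 span 0.0265 z 0.024 px [239.1 144.3]
pad n 4886 along mid -0.4057 span 0.0545 | across mid 0.3055 span 0.0320 z 0.1123 px [282.7 267.8]
to go along -y: loupe->red 0.0291  pad->red 0.0291
```

View pics/w3.png

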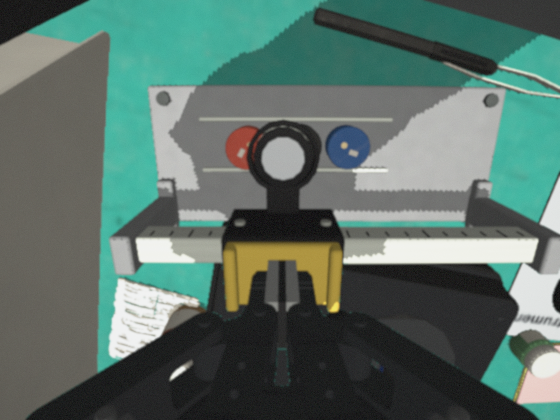

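The wrist image shows the loupe at (282,157) past blue and over black, with red's left edge at column 225 and its centre near 247. Depth gives 24.8 mm still to go, and pixel scale gives 24.2 mm.

```bash
python3 -m inch '[[0,-0.003,0,0,0,0,1],[0,-0.008,0,0,0,0,1],[0,-0.013,0,0,0,0,1],[0,-0.018,0,0,0,0,1],[0,-0.022,0,0,0,0,1],[0,-0.0245,0,0,0,0,1],[0,-0.0245,0,0,0,0,1],[0,-0.0245,0,0,0,0,1]]'; python3 w.py w4; python3 l.py; python3 - <<'E'
from h import *
for n in ('scene','top'):
    p,d,i=snap(n)
    if n=='scene': cv2.imwrite('pics/s4.png',cv2.resize(p[190:340,160:350],(760,600),interpolation=2)[...,::-1])
E
```

```text
time: 6.83
ee_pos: [0.4697, -0.2437, 0.114]
tcp_rot: [-179.8, 0.1, -152.8]
wrist_force: [-3.2, -1.0, 12.5]
opening: -0.0004
wrist yel px [282. 267.] ztop 0.1179 mean [ 0.4668 -0.2434  0.1173] rect mm [ 468.5 -242.5] [33.5 55.1] 27.8
wrist blu px [380. 146.] ztop 0.0248 mean [ 0.3926 -0.2042  0.024 ] rect mm [ 392.6 -203.4] [28.1 27.6] 83.6
wrist blu px [440. 348.] ztop 0.0597 mean [ 0.498  -0.0948  0.0586] rect mm [498.7 -95.9] [ 2.4 20.6] 24.6
[ 0.4697 -0.2436  0.114 ] [-1.7977e+02  1.1000e-01 -1.5275e+02] [-27.4   1.2  -6.9  81.7  -0.  -54.6] 6.8833
loupe n 2556 along mid -0.4301 span 0.0401 | across mid 0.2568 span 0.0413 z 0.0644 px [282.4 157.3]Traceback (most recent call last):
  File "l.py", line 18, in <module>
    if __name__=='__main__': meas()
                             ~~~~^^
  File "l.py", line 14, in meas
    r=circ(ok&((h<9)|(h>174))&(s>150)&(zz>.022)&(zz<.03),'red')
  File "l.py", line 7, in circ
    k,l,st,ce=cv2.connectedComponentsWithStats(m.astype(np.uint8));j=1+st[1:,4].argmax();q=C[l==j]
                                                                       ~~~~~~~~~~~~~~~^^
ValueError: attempt to get argmax of an empty sequence
```

View pics/w4.png

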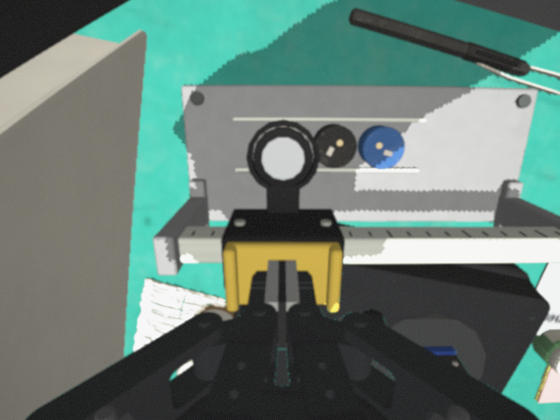

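View pics/s4.png

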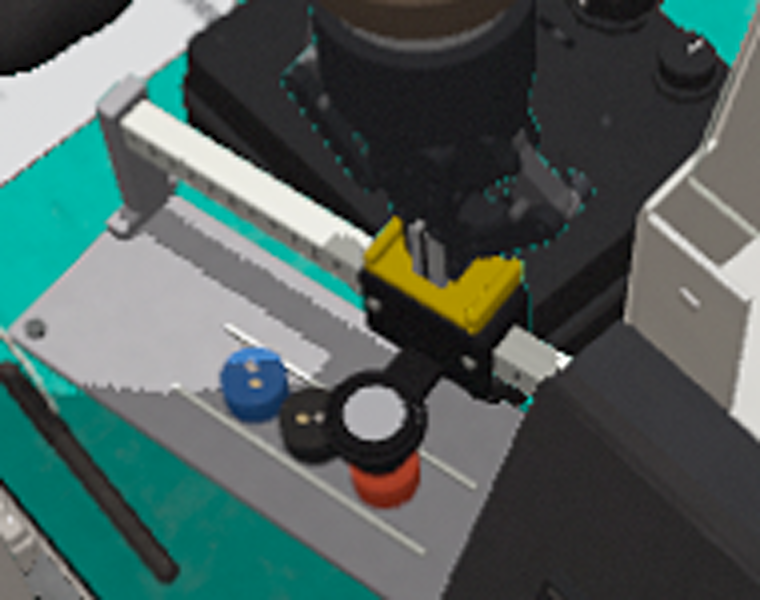

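The loupe now reads -0.4301 along the rail, against the red section at -0.430. The scene crop shows the red disc at (386,480), directly below the loupe at (375,420), and undisturbed. I'll release straight up.

```bash
python3 -m inch '[[0,0,-0.003,0,0,0,1],[0,0,-0.007,0,0,0,1],[0,0,-0.012,0,0,0,1],[0,0,-0.018,0,0,0,1],[0,0,-0.03,0,0,0,1],[0,0,-0.05,0,0,0,1],[0,0,-0.08,0,0,0,1],[0,0,-0.1,0,0,0,1],[0.02,0,-0.1,0,0,0,1],[0.04,0,-0.1,0,0,0,1],[0.04,0,-0.1,0,0,0,1],[0.04,0,-0.1,0,0,0,1]]'; python3 w.py w5; sed -i "s/j=1+st\[1:,4\].argmax()/j=1+st[1:,4].argmax() if k>1 else 0/" l.py; python3 l.py; python3 - <<'E'
from h import *; import m
for n in ('scene','top'):
    p,d,i=snap(n); m.run(n)
    if n=='scene': cv2.imwrite('pics/s5.png',cv2.resize(p[190:340,160:350],(760,600),interpolation=2)[...,::-1])
E
```

```text
time: 7.98
ee_pos: [0.4329, -0.2613, 0.2122]
tcp_rot: [-180.0, 0.0, -152.8]
wrist_force: [0.2, 0.1, 0.0]
opening: 0.0001
wrist yel px [281. 255.] ztop 0.1281 mean [ 0.4644 -0.2433  0.1273] rect mm [ 467.7 -241.9] [32.3 55.2] 26.7
wrist blu px [348. 172.] ztop 0.0251 mean [ 0.3919 -0.2041  0.0241] rect mm [ 392.3 -203.3] [27.8 26.8] 57.4
[ 0.4333 -0.261   0.2118] [-1.7998e+02  3.0000e-02 -1.5276e+02] [-31.1  -1.5   1.3  92.7   0.  -58.3] 8.0333
loupe n 1077 along mid -0.4294 span 0.0404 | across mid 0.2569 span 0.0414 z 0.0644 px [281.5 182.9]
red n 235200 along mid -0.3038 span 0.6788 | across mid 0.2359 span 0.6344 z 0.054 px [279.5 209.5]
pad n 1902 along mid -0.4290 span 0.0545 | across mid 0.3047 span 0.0302 z 0.1223 px [282.2 256.6]
to go along -y: loupe->red -0.1256  pad->red -0.1252
scene red px [333. 152.] ztop 0.0258 mean [ 0.7327 -0.0103  0.0245] rect mm [733.9  -8.5] [43.1 41.1] 1.4
scene red px [257. 310.] ztop 0.0276 mean [ 0.4231 -0.2756  0.0259] rect mm [ 423. -275.] [14.9 27.8] 79.6
scene yel px [269. 253.] ztop 0.1298 mean [ 0.4676 -0.244   0.1288] rect mm [ 467.6 -242.9] [33.8 56. ] 27.6
scene blu px [223. 286.] ztop 0.0276 mean [ 0.3913 -0.2053  0.0262] rect mm [ 392.1 -205.9] [29.1 30. ] 48.3
top red px [216. 138.] ztop 0.0264 mean [ 0.7353 -0.007   0.0249] rect mm [734.8  -6. ] [40.4 38.9] 2.0
top blu px [294. 283.] ztop 0.0266 mean [ 0.3931 -0.2021  0.0249] rect mm [ 392.8 -201.4] [26.4 26.3] 46.7
```

View pics/w5.png

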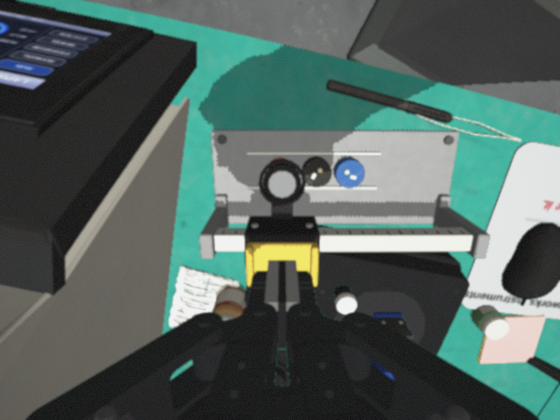

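View pics/s5.png

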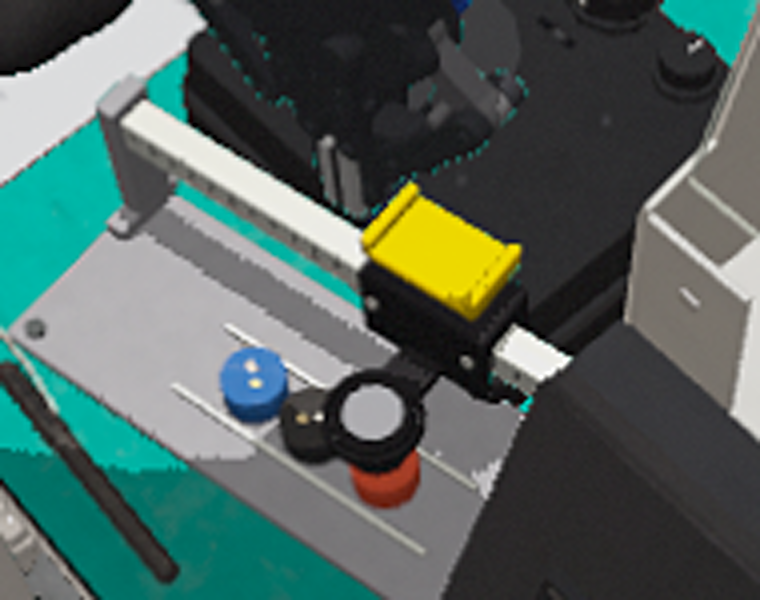

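```bash
python3 -c "
from workcell import order; print(order.job_done())"
```

```text
the job is handed in; nothing more can be done
None
```

I pressed the yellow thumb release down to its stop, which took about 7.6 N and read 15 N at the stop. I held it at 12–15 N while sliding the carriage about 110 mm along the rail, then lifted straight off and handed the job in at about 8 s.

**Final checks:**
- **Release:** the thumb release has sprung back up, and the arm is clear with no force at the wrist.
- **Centring:** the loupe sits at -0.4294 m along the rail and the red section at about -0.430 m, so it is centred to about 1 mm.
- **Red section:** it looks unmoved in the scene view, but it is now mostly hidden under the loupe. The centring figure therefore relies on its position measured before the loupe covered it.
- **Blue section:** it still reads the same position as before.

**Disagreements:** the scene and top cameras differ by about 4 mm in absolute y. I used distances measured within the wrist camera's own views instead. A pixel-scale check on the last 24.8 mm gave 24.2 mm. The red and blue sections measured about 71 mm apart rather than the nominal 74 mm, so I used red's measured position.

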